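# Swap the tea tin on a sloped pantry rack

## Robot

A 7-joint arm with a two-finger parallel gripper is mounted at the origin on the work surface. World frame = base frame: x ahead of the robot, y to its left, z up, the work surface at z = 0. Lengths are in m, angles in rad, forces in N, time in s.
With the tool pointing down it reaches from about 0.4 to 0.9 m from the base axis. Payload 5.5 kg.
Tool frame: the origin (TCP) lies midway between the tips of the shut fingers; the grasp point (between the pads) lies 19 mm behind it (manip.grip_depth is the distance from the TCP to the grasp point, in m); z points along the fingers, y is the line along which they close (so a half turn about z gives the same grasp; the last joint's range is limited). The gripper opens to 92 mm and grips with 3 to 60 N. Pads are 19 mm wide; open, the fingers measure 130 mm over their backs; the gripper's body (75 mm by 190 mm) begins 47 mm behind the grasp point.
Start: joints at [0.263, 0.501, -0.427, 1.55, 0.221, 1.138, -0.21], TCP at [0.65, 0, 0.227] pointing down, gripper open.
Joint ranges: [-2.88, 2.88], [-0.31, 2.03], [-1.54, 1.56], [0.2, 2.42], [-1.41, 4.55], [0.19, 2.02], [-2.57, 2.57]. Speed limits (rad/s): [2.57, 2.57, 3.14, 3.14, 3.14, 3.14, 3.14].

## Interface

Orientations are given as a unit quaternion [x, y, z, w].
In Python, from bench import manip, effector, viewer gives the robot as it stands. Calls block until the motion is done:
- manip.move_pose(position, orientation): joint-space move of the TCP to a pose.
- manip.servo_line(position, ori=None, vel=0.15): straight line of the TCP; ori=None keeps the orientation; vel is the mean speed in m/s.
- manip.movej(angles): joint-space move.
- effector.open_jaws() and effector.close(f_grip=None): open the fingers fully, or close them until they stop; f_grip is the grip in N (None keeps the last).
- manip.sleep(seconds).
- manip.solve_ik(position, orientation): joint angles nearest the present ones, or None.
- viewer.get_image(name): name is "scene" or "side" or "wrist"; returns the picture (480x640x3 uint8, red, green, blue); there is no depth.
- viewer.get_calibration(name): a dict with "vfov" (degrees; the focal length in pixels is half the picture's height over the tangent of half this angle, whatever the lens; pixels are square), "cx", "cy" (the principal point, pixels), "eye" and "attitude" of the camera in the world. Camera axes: x right, y down, z forward; pixel columns grow to the right and rows downward; lengths in m; the calibration is good to about 2 mm. The wrist camera is an equidistant fisheye: a pixel r from the principal point sees the ray r / f radians off the axis. A picture is of the moment at which its call begins: read the wrist's pose just before it. get_calibration takes no time and is no camera call; for the wrist camera it gives the pose at the moment of the call.
A pose or a line that the arm cannot do raises manip.PlanningError and nothing moves.
- manip.hand_in(): hands the job in; it is judged then, once.
Readings, each from a call of its own:
- manip.current_clock(): time.
- manip.current_q(): joint angles.
- manip.current_joint_velocities(): joint speeds.
- manip.current_tau(): joint torques, N m.
- manip.current_tool_pos(): TCP position.
- manip.current_tcp_rot(): TCP orientation.
- manip.current_force(): force on the tool from outside, world axes, zero at the start.
- manip.current_wrist_torque(): the same for the moment, N m.
- manip.current_finger_gap(): finger opening in m.
- manip.current_gripper_force(): force on a finger pad.
Only numpy, scipy, OpenCV 4.12 (cv2) and the standard library are available. Lean on these libraries where they do the work, as an engineer would, in place of code of your own. Each camera call takes 0.05 s, during which the arm holds its last target. There are 200 camera calls.

## Task

Swap the tea on the bamboo rack: lay the yellow tin flat in the empty pocket of the grey-blue organiser and lay the magenta tin on the sloped rest that the yellow one left, lid end up the slope, its foot against the lip, straight and centred on the narrow slat. Set both tins down rather than dropping them, and leave the green tin, the blue tin, the jar and the sauce bottle where they are.

Things in the scene. Friction and masses are not known exactly. Their poses are not given: they have to be found in the camera images.
- yellow_tin: Yellow tea tin, a plain box 110 long (its x) x 48 wide (its y) x 44 mm thick (its z), 0.11 to 0.23 kg, brass-coloured lid at its +x end, foot at its -x end, cream label on its upper (+z) side; origin at the centre of its underside. It starts on one of the two sloped rests, foot against the lip.
- magenta_tin: Magenta tea tin, a plain box 110 long (its x) x 48 wide (its y) x 44 mm thick (its z), 0.11 to 0.23 kg, brass-coloured lid at its +x end, foot at its -x end, cream label on its upper (+z) side; origin at the centre of its underside. It starts lying flat in one of the organiser's three pockets.
- green_tin: Green tea tin, a plain box 110 long (its x) x 48 wide (its y) x 44 mm thick (its z), 0.11 to 0.23 kg, brass-coloured lid at its +x end, foot at its -x end, cream label on its upper (+z) side; origin at the centre of its underside. It lies on the other sloped rest; stays there.
- blue_tin: Blue tea tin, a plain box 110 long (its x) x 48 wide (its y) x 44 mm thick (its z), 0.11 to 0.23 kg, brass-coloured lid at its +x end, foot at its -x end, cream label on its upper (+z) side; origin at the centre of its underside. It lies flat in another pocket; stays there.
- rack: Fixed bamboo rack, 130 (x) x 170 (y) mm foot, carrying two sloped rests side by side, 110 mm apart along its y. Origin under its centre on the worktop; its low front faces its -x.
- rest_left: Sloped rest on the rack's +y side: slat 30 mm wide, 130 long, its face rising at 22 degrees. x up the slope, y across, z square out of the face. Origin on the face, 86 mm above the worktop, exactly where a tin's origin lies when its foot touches the lip. The dark lip stands 14 mm proud, inner side at x = -55 mm. Tins overhang the slat by 9 mm each side; free air beside it.
- rest_right: Sloped rest on the rack's -y side: slat 30 mm wide, 130 long, its face rising at 22 degrees. x up the slope, y across, z square out of the face. Origin on the face, 86 mm above the worktop, exactly where a tin's origin lies when its foot touches the lip. The dark lip stands 14 mm proud, inner side at x = -55 mm. Tins overhang the slat by 9 mm each side; free air beside it.
- tray: Fixed grey-blue organiser, 142 (x) x 270 (y) mm, three pockets at y = -90, 0, +90 mm. Each is 130 (x) x 64 (y) mm inside, walls 16 mm high above a 4 mm floor (tops 20 mm above the worktop); a tin stands 28 mm out of it: grip it above the walls. Dividers between pockets are 26 mm wide. Origin under its centre on the worktop.
- mat: Cork mat, 110 (x) x 52 (y) x 2 mm, fixed in the middle of the empty pocket's floor; it marks the pocket for the yellow tin. Origin at the centre of its underside, 4 mm above the worktop; x along the pocket.
- jar: Amber jar with a red cap, 66 mm across, 85 mm high, standing behind; origin under its centre. Leave alone.
- sauce: Dark sauce bottle with a red cap, 56 mm across, 140 mm high, standing behind; origin under its centre. Leave alone.
There are look-alikes about, which are no part of the job. What is meant by the mat is not black, and is the larger of those in its own colour.

How it is judged:
At the end, for the whole second after the job is handed in: Magenta tin on the vacated rest: on the slat within 5 mm, under 9 mm from the lip, centred within 12 mm, straight within 0.14 rad, flat to the slope within 0.09 rad, lid end up. Yellow tin flat within 0.08 rad on the floor of the cork-mat pocket, either way round. Both at rest (((x of magenta_tin in the frame of rest_left between -0.005 and 0.009 m and y of magenta_tin in the frame of rest_left between -0.012 and 0.012 m and z of magenta_tin in the frame of rest_left between -0.004 and 0.005 m and angle between the x axis of magenta_tin and the x axis of rest_left, either way round below 0.14 rad and angle between the z axis of magenta_tin and the z axis of rest_left, either way round below 0.09 rad and angle between magenta_tin's own x axis and vertical below 1.4 rad) or (x of magenta_tin in the frame of rest_right between -0.005 and 0.009 m and y of magenta_tin in the frame of rest_right between -0.012 and 0.012 m and z of magenta_tin in the frame of rest_right between -0.004 and 0.005 m and angle between the x axis of magenta_tin and the x axis of rest_right, either way round below 0.14 rad and angle between the z axis of magenta_tin and the z axis of rest_right, either way round below 0.09 rad and angle between magenta_tin's own x axis and vertical below 1.4 rad)) and x of yellow_tin in the frame of mat between -0.02 and 0.02 m and y of yellow_tin in the frame of mat between -0.015 and 0.015 m and z of yellow_tin in the frame of mat between -0.002 and 0.008 m and angle between yellow_tin's own z axis and vertical below 0.08 rad and linear speed of each of yellow_tin, magenta_tin below 0.02 m/s); the robot touches nothing.
It fails at once if the green tin is shifted more than 15 mm (distance of green_tin from where it was at the start of the episode above 0.015 m).
It fails at once if the blue tin is shifted more than 15 mm (distance of blue_tin from where it was at the start of the episode above 0.015 m).
It fails at once if the jar or the sauce bottle is shifted more than 20 mm (distance of any of jar, sauce from where it was at the start of the episode above 0.02 m).
It fails at once if the yellow tin is dropped: faster than 0.6 m/s while no finger touches it (a fall of about 18 mm) (linear speed of yellow_tin above 0.6 m/s and contact force between the fingers and yellow_tin below 0.05 N).
It fails at once if the magenta tin is dropped: faster than 0.6 m/s while no finger touches it (a fall of about 18 mm) (linear speed of magenta_tin above 0.6 m/s and contact force between the fingers and magenta_tin below 0.05 N).
It also fails if it takes over 58 s, if anything falls off the work surface, if the arm or the gripper's body presses on something with over 40 N, if the wrist force passes 120 N, or if a joint passes its speed limit or range.

## Working session

There is one attempt and no reset: what is moved stays moved. The work goes in short steps, each a Python script; the robot and the scene stay as the last script left them, time stands still between calls to the robot, and variables do not carry over. Pictures are saved under pics/ and viewed, at most 10 in all, crops included, and the job is handed in when it is done.

```bash
ls; mkdir -p pics
python3 - <<'E'
from bench import manip, effector, viewer
import cv2
for n in("scene","side","wrist"):
    c=viewer.get_calibration(n); print(n,c)
    cv2.imwrite(f"pics/{n}0.png",viewer.get_image(n)[...,::-1])
print(manip.current_clock(),manip.current_tcp_rot(),manip.grip_depth)
E
```

```text
pics
scene {'vfov': 46.997683599654145, 'cx': 320.6264712143764, 'cy': 237.1038190359227, 'eye': array([0.96822457, 0.27249634, 0.88363931]), 'attitude': array([ 0.48097567,  0.83482269, -0.23472997, -0.12897799])}
side {'vfov': 54.39568261578063, 'cx': 314.8271116466693, 'cy': 238.0231842925523, 'eye': array([ 0.07895108, -0.56932761,  0.60652929]), 'attitude': array([ 0.83837424, -0.29546402,  0.16189334, -0.42850927])}
wrist {'vfov': 65.70646984690485, 'cx': 319.46965169475715, 'cy': 240.21113416007307, 'eye': array([0.64879012, 0.08052006, 0.38323482]), 'attitude': array([ 9.88577776e-01,  8.44836068e-05, -1.01194114e-03,  1.50708163e-01])}
0.15 [ 7.07102074e-01  7.07111083e-01 -5.07332299e-04 -5.61439663e-04] 0.0188
```

View pics/scene0.png

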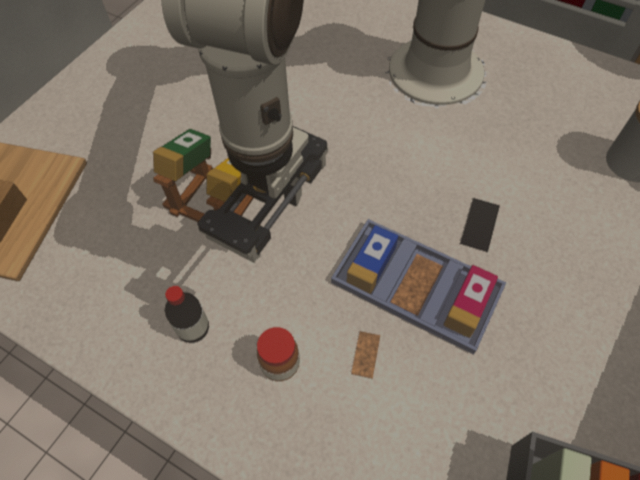

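View pics/side0.png

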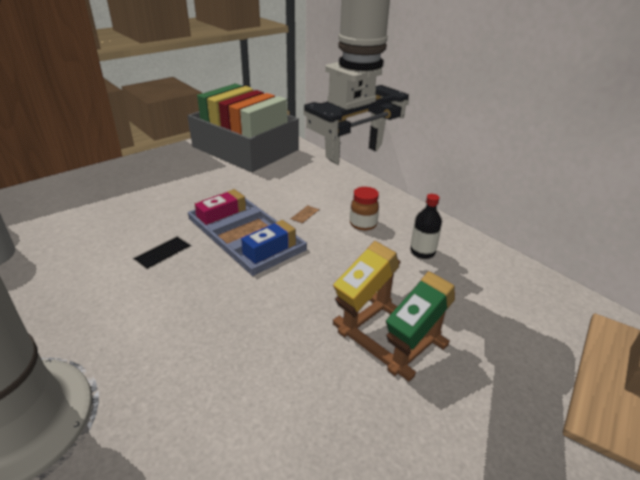

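The scene view shows the yellow tin at (225,180) on the rest nearer the tray, with the green tin at (183,152) on the other. The blue tin is at (372,257), magenta at (473,300), and the tray's middle at (418,283).

There are three mat candidates: black at (480,224), small cork at (366,354) and larger cork in the middle pocket at (418,283). The one in the pocket fits, because it isn't black and is the larger of the two corks. Next I'll get rough positions and a wrist picture.

```bash
cat > h.py <<'E'
from bench import manip, effector, viewer
import numpy as np, cv2
from scipy.spatial.transform import Rotation as R
def ray(c,uv,fish=False):
    f=240/np.tan(np.radians(c["vfov"]/2)); x=(uv[0]-c["cx"])/f; y=(uv[1]-c["cy"])/f
    if fish:
        r=np.hypot(x,y); d=np.array([x/r*np.sin(r),y/r*np.sin(r),np.cos(r)])
    else: d=np.array([x,y,1.])/np.sqrt(1+x*x+y*y)
    return np.array(c["eye"]),R.from_quat(c["attitude"]).apply(d)
def plane(c,uv,z,fish=False):
    o,d=ray(c,uv,fish); return o+d*(z-o[2])/d[2]
def tri(rays):
    A=sum(np.eye(3)-np.outer(d,d) for o,d in rays); b=sum((np.eye(3)-np.outer(d,d))@o for o,d in rays)
    p=np.linalg.solve(A,b); res=max(np.linalg.norm(np.cross(p-o,d)) for o,d in rays); return p,res
def proj(c,p,fish=False):
    f=240/np.tan(np.radians(c["vfov"]/2)); q=R.from_quat(c["attitude"]).inv().apply(np.array(p)-c["eye"])
    if fish:
        r=np.hypot(q[0],q[1]); s=np.arctan2(r,q[2])/r
    else: s=1/q[2]
    return np.array([c["cx"]+f*s*q[0],c["cy"]+f*s*q[1]])
E
python3 - <<'E'
from h import *
np.set_printoptions(precision=3,suppress=True)
s=viewer.get_calibration("scene");d=viewer.get_calibration("side")
for n,a,b,z in [("mat",(418,283),(245,232),.006),("blue",(377,246),(264,237),.048),("mag",(477,288),(215,202),.048),("green",(188,140),(413,310),.13),("yel",None,(358,275),.13),("jar",(278,345),(366,192),.085),("sauce",(175,294),(432,199),.14),("smat",(366,354),(305,214),0)]:
    print(n,plane(s,a,z) if a else "",plane(d,b,z),tri([ray(s,a),ray(d,b)]) if a else "")
E
```

```text
mat [0.512 0.195 0.006] [0.513 0.19  0.006] (array([0.513, 0.193, 0.005]), np.float64(0.0018586237679805058))
blue [0.504 0.106 0.048] [0.504 0.097 0.048] (array([0.505, 0.104, 0.045]), np.float64(0.0025349543187442587))
mag [0.493 0.287 0.048] [0.493 0.281 0.048] (array([0.494, 0.286, 0.046]), np.float64(0.0020032575955546486))
green [ 0.523 -0.271  0.13 ] [ 0.508 -0.285  0.13 ] (array([ 0.517, -0.279,  0.12 ]), np.float64(0.00019026885062401516))
yel  [ 0.5   -0.178  0.13 ] 
jar [0.754 0.063 0.085] [0.754 0.057 0.085] (array([0.755, 0.061, 0.083]), np.float64(0.002102820553852064))
sauce [ 0.778 -0.098  0.14 ] [ 0.767 -0.108  0.14 ] (array([ 0.777, -0.101,  0.133]), np.float64(6.862429027462644e-05))
smat [ 0.671  0.175 -0.   ] [0.672 0.173 0.   ] (array([ 0.672,  0.175, -0.   ]), np.float64(0.0010390091148254456))
```

View pics/wrist0.png

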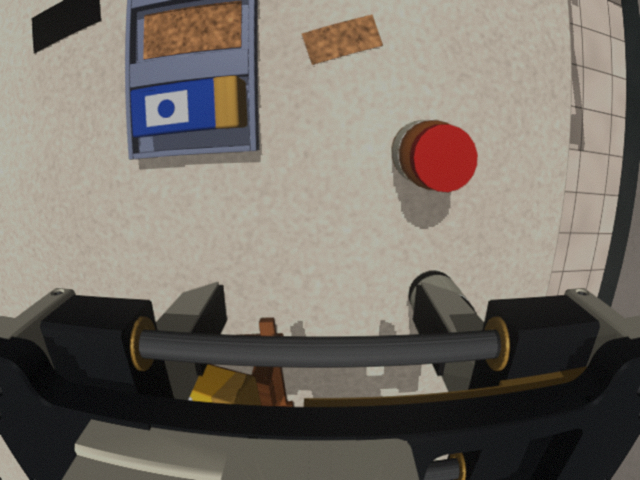

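The wrist view shows the blue tin at (187,105), the large cork mat at (192,30) in its pocket, the small loose cork at (343,39) and the black mat at (66,22). The rack is hidden by the hand. I'll move to two viewpoints that show both the rack and the tray.

Run:
```python
from h import *
q=R.from_matrix(np.array([[-1,0,0],[0,1,0],[0,0,-1.]]).T).as_quat()
q2=R.from_matrix(np.array([[1,0,0],[0,-1,0],[0,0,-1.]]).T).as_quat()
for p in [(.74,-.05,.33),(.72,.1,.33),(.5,.2,.1),(.5,.29,.04)]:
    print(p,[None if (j:=manip.solve_ik(p,a)) is None else np.round(j,2) for a in(q,q2)])
n=0
for p in [(.72,-.03,.33),(.72,.12,.30)]:
    try:
        manip.move_pose(p,q); n+=1
        np.save(f"c{n}.npy",viewer.get_calibration("wrist"),allow_pickle=True)
        cv2.imwrite(f"pics/w{n}.png",viewer.get_image("wrist")[...,::-1])
        cv2.imwrite(f"pics/s{n}.png",viewer.get_image("scene")[...,::-1])
        print(manip.current_tool_pos(),manip.current_clock())
    except manip.PlanningError as e: print(p,e)
```

```text
(0.74, -0.05, 0.33) [array([ 0.43,  0.67, -0.73,  1.13,  0.43,  1.48,  1.34]), array([ 0.08,  0.58, -0.08,  1.15,  0.04,  1.41, -1.57])]
(0.72, 0.1, 0.33) [array([ 0.25,  0.65, -0.76,  1.18,  0.44,  1.46,  1.13]), array([-0.1 ,  0.55, -0.12,  1.2 ,  0.06,  1.39, -1.79])]
(0.5, 0.2, 0.1) [array([ 0.16,  0.55, -0.75,  1.93,  0.5 ,  0.86,  0.72]), array([-0.29,  0.44, -0.17,  1.94,  0.1 ,  0.77, -2.09])]
(0.5, 0.29, 0.04) [array([-0.06,  0.7 , -0.68,  1.85,  0.59,  0.81,  0.52]), array([-0.46,  0.59, -0.14,  1.87,  0.12,  0.69, -2.24])]
[ 0.71964678 -0.02966253  0.32958858] 1.6083
[0.72063684 0.11807263 0.3000747 ] 2.3667
```

View pics/w1.png

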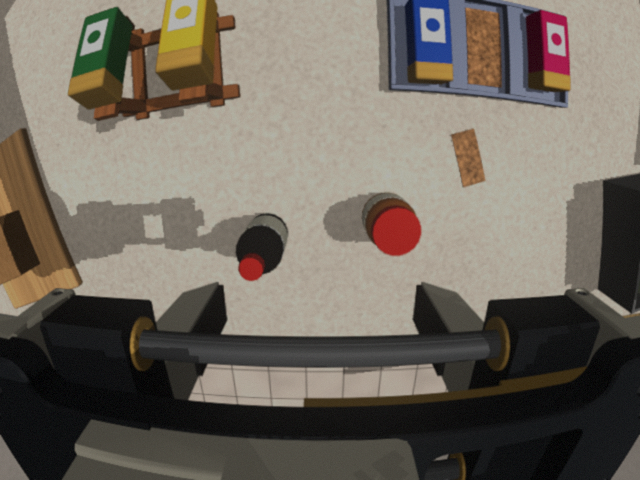

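View pics/w2.png

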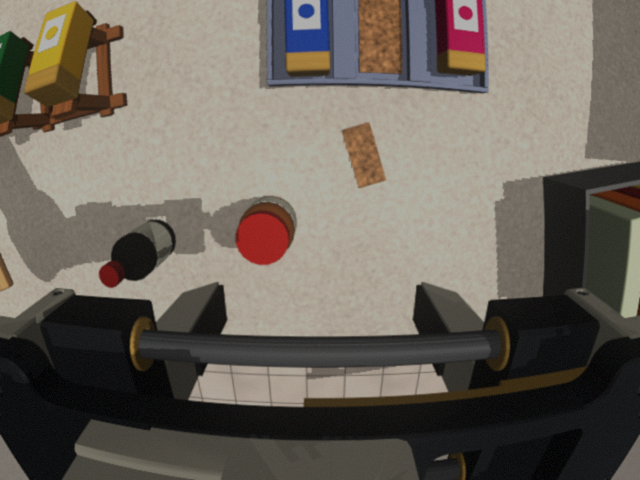

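Both views show the rack at upper left and the tray at upper right, but the tins are cut off or close to the edge. I'll take closer views straight above each, plus one between them.

Run:
```python
from h import *
q=R.from_matrix(np.array([[-1,0,0],[0,1,0],[0,0,-1.]]).T).as_quat()
names="ABC"
s=viewer.get_calibration
for n,p in zip(names,[(.62,.20,.24),(.62,.0,.26),(.62,-.17,.30)]):
    manip.move_pose(p,q); manip.sleep(.15)
    c=s("wrist"); np.save(f"c{n}.npy",c,allow_pickle=True)
    im=viewer.get_image("wrist")[...,::-1]
    cv2.imwrite(f"pics/{n}.png",im)
    print(n,manip.current_tool_pos(),[proj(c,t,1).round() for t in [(.513,.193,.03),(.5,-.178,.13),(.517,-.279,.12)]],manip.current_clock())
```

```text
A [0.62167786 0.19838381 0.24050067] [array([314., 100.]), array([-41., 128.]), array([-74., 155.])] 3.1917
B [0.61993162 0.00298351 0.26004279] [array([492., 114.]), array([106.,  95.]), array([ 32., 128.])] 4.2083
C [ 0.62021014 -0.16751579  0.29987089] [array([584., 130.]), array([308.,  84.]), array([199., 109.])] 5.1417
```

Run:
```python
import cv2,numpy as np
def crop(n,c0,r0,w,h,s):
    im=cv2.resize(cv2.imread(f"pics/{n}.png")[r0:r0+h,c0:c0+w],None,fx=s,fy=s,interpolation=cv2.INTER_CUBIC)
    for k in range(-(-c0//20)*20,c0+w,20):
        x=int((k-c0+.5)*s); cv2.line(im,(x,0),(x,5),(0,0,255),1); cv2.putText(im,str(k),(x+2,12),0,.35,(0,0,255),1)
    for k in range(-(-r0//20)*20,r0+h,20):
        y=int((k-r0+.5)*s); cv2.line(im,(0,y),(5,y),(0,0,255),1); cv2.putText(im,str(k),(2,y-2),0,.35,(0,0,255),1)
    return im
cv2.imwrite("pics/mr.png",np.hstack([crop("C",230,0,160,200,2.5),crop("B",30,0,160,200,2.5)]))
cv2.imwrite("pics/mt.png",np.vstack([crop("A",120,20,400,150,2),crop("B",240,30,400,150,2)]))
```

```text
(no output)
```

View pics/mr.png

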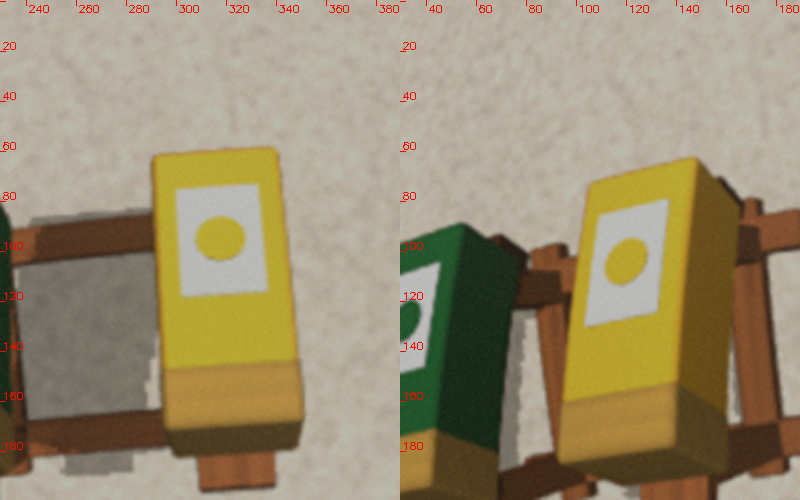

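View pics/mt.png

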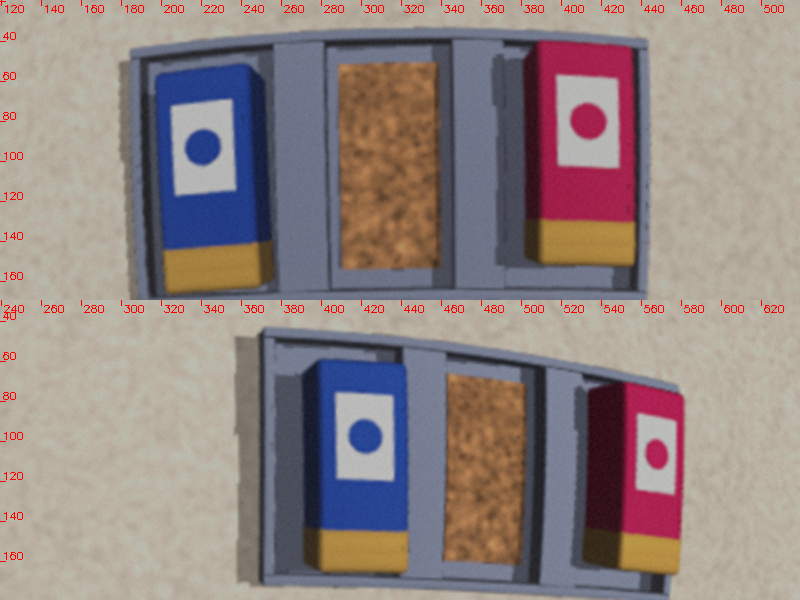

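The enlarged views show the yellow tin alone on its rest, with its lid down-image, which is world +x and up the slope. Magenta and blue lie in the outer pockets with their lids the same way. The larger cork fills the middle pocket, centred at A (314,102), which confirms the mat. Next I'll triangulate the corners.

```bash
cat > meas.py <<'E'
from h import *
np.set_printoptions(precision=4,suppress=True)
L=lambda n:np.load(f"c{n}.npy",allow_pickle=True).item()
A,B,C=map(L,"ABC")
fc=lambda p:(C,(p[0]/2.5+229.5,p[1]/2.5-.5)); fb=lambda p:(B,((p[0]-400)/2.5+29.5,p[1]/2.5-.5))
ta=lambda p:(A,(p[0]/2+119.5,p[1]/2+19.5)); tb=lambda p:(B,(p[0]/2+239.5,(p[1]-300)/2+29.5))
def T(f,g,P,Q): 
    o=[]
    for p,q in zip(P,Q):
        a,b=f(p),g(q); o.append(np.r_[tri([ray(a[0],a[1],1),ray(b[0],b[1],1)])])if 0 else None
        x,r=tri([ray(*a,True),ray(*b,True)]); o[-1]=np.r_[x,r]
    return np.array(o)
# corners: foot -y, foot +y, lid -y, lid +y
M={"yel":T(fc,fb,[(153,155),(276,148),(167,429),(303,418)],[(588,184),(694,158),(559,462),(675,444)]),
"mat":T(ta,tb,[(338,64),(437,62),(342,268),(440,267)],[(447,374),(525,383),(445,561),(521,563)]),
"mag":T(ta,tb,[(538,41),(630,46),(536,264),(634,264)],[(626,381),(683,394),(619,571),(680,573)]),
"blue":T(ta,tb,[(156,72),(248,65),(164,291),(258,287)],[(321,360),(404,363),(320,571),(407,571)])}
for k,v in M.items():
    p=v[:,:3]; x=(p[2]+p[3]-p[0]-p[1])/2; y=(p[1]+p[3]-p[0]-p[2])/2
    print(k,"\n",v,"\n c",p.mean(0),"len",np.linalg.norm(x),"wid",np.linalg.norm(y),"yaw",np.arctan2(x[1],x[0]),"yawy",np.arctan2(-y[0],y[1]),"pitch",np.degrees(np.arcsin(x[2]/np.linalg.norm(x))))
E
python3 meas.py
```

```text
Traceback (most recent call last):
  File "meas.py", line 14, in <module>
    M={"yel":T(fc,fb,[(153,155),(276,148),(167,429),(303,418)],[(588,184),(694,158),(559,462),(675,444)]),
             ~^^^^^^^^^^^^^^^^^^^^^^^^^^^^^^^^^^^^^^^^^^^^^^^^^^^^^^^^^^^^^^^^^^^^^^^^^^^^^^^^^^^^^^^^^^^
  File "meas.py", line 11, in T
    x,r=tri([ray(*a,True),ray(*b,True)]); o[-1]=np.r_[x,r]
                                          ~^^^^
IndexError: list assignment index out of range
```

```bash
sed -i 's/a,b=f(p),g(q); o.append.*/a,b=f(p),g(q)/; s/o\[-1\]=np.r_\[x,r\]/o.append(np.r_[x,r])/' meas.py; python3 meas.py
```

```text
yel 
 [[ 0.4751 -0.1946  0.1062  0.0002]
 [ 0.4722 -0.1491  0.1062  0.0001]
 [ 0.5747 -0.1871  0.1455  0.0002]
 [ 0.5712 -0.1412  0.1434  0.0001]] 
 c [ 0.5233 -0.168   0.1253] len 0.10671534826365299 wid 0.04581773449004512 yaw 0.07682938504124151 yawy 0.07026564212342817 pitch 21.022512424264217
mat 
 [[0.4585 0.1663 0.0053 0.0003]
 [0.4575 0.2175 0.0053 0.0001]
 [0.5679 0.1676 0.0075 0.0006]
 [0.5668 0.2189 0.0062 0.0003]] 
 c [0.5127 0.1926 0.006 ] len 0.10939853591121712 wid 0.0512807577158388 yaw 0.012525849670665706 yawy 0.020371706608625285 pitch 0.8209953770052629
mag 
 [[0.4538 0.2628 0.0481 0.0005]
 [0.4525 0.3084 0.0461 0.0001]
 [0.5624 0.2617 0.0508 0.0004]
 [0.5602 0.3106 0.0491 0.0001]] 
 c [0.5072 0.2859 0.0485] len 0.1081907229025136 wid 0.04733634048409085 yaw 0.005210701551111437 yawy 0.0377904976380919 pitch 1.5121237680262554
blue 
 [[0.4655 0.0821 0.0483 0.0008]
 [0.4639 0.1267 0.0444 0.0007]
 [0.5731 0.0836 0.0488 0.0005]
 [0.5722 0.1304 0.0477 0.0003]] 
 c [0.5187 0.1057 0.0473] len 0.10804414455489356 wid 0.04579449927392396 yaw 0.023717583652136397 yawy 0.02798825870670482 pitch 1.0032667686326382
```

The measurements agree with the given sizes: tin tops at 48 mm, mat at 6 mm, slope about 21–22°, lengths about 108 and 46–51 mm. The rest origin comes out 1.5 mm below the stated 86 mm.

The gap between blue and magenta is about 132 mm against fingers 130 mm wide when open. I'll set yellow down 5 mm toward magenta so the fingers clear blue.

```bash
cat > k.py <<'E'
from h import *
def frame(yaw,pitch=0): return R.from_euler("z",yaw)*R.from_euler("y",-pitch)   # tin axes in world
def tool(F): return (F*R.from_euler("y",np.pi)).as_quat()                       # tool x=-tin x, y=tin y, z=-tin z
RF=frame(.074,np.radians(22)); R0=np.array([.5397,-.1668,.0855])
TF=frame(.017)
D=.018                                    # TCP above tin underside
def rest(dx,dz,dy=0): return R0+RF.apply([dx,dy,dz])
def step(d,n,thr,base=None):
    d=np.array(d); manip.sleep(.15); f0=np.array(manip.current_force()); p=np.array(manip.current_tool_pos()); u=d/np.linalg.norm(d)
    for i in range(1,n+1):
        manip.servo_line(p+d*i,vel=.03); df=-(np.array(manip.current_force())-f0)@u
        if df>thr: break
    print("steps",i,"df",round(df,1),"tcp",np.round(manip.current_tool_pos(),4)); return df>thr
E
python3 - <<'E'
from k import *
print((tool(TF)), [None if manip.solve_ik(p,tool(f)) is None else 1 for p,f in [(rest(0,.09),RF),(rest(0,D),RF),((.5127,.1976,.024),TF),((.5072,.288,.023),TF)]])
manip.move_pose(rest(0,.10),tool(RF)); manip.servo_line(rest(0,D),vel=.12)
print(manip.current_tool_pos(),rest(0,D),manip.current_force())
effector.close(f_grip=35); print(manip.current_finger_gap(),manip.current_gripper_force(),manip.current_force())
manip.servo_line(rest(.008,D+.05),vel=.08)
manip.sleep(.1)
print(manip.current_finger_gap(),manip.current_gripper_force(),manip.current_force(),manip.current_clock())
cv2.imwrite("pics/sd1.png",viewer.get_image("side")[...,::-1])
E
```

```text
[-8.49989765e-03  9.99963875e-01  5.20468622e-19  6.12301280e-17] [1, 1, 1, 1]
[ 0.53416361 -0.16681637  0.10282862] [ 0.53297554 -0.16729852  0.10218931] [-0.09998402 -0.04590965  0.00152274]
0.04816384108003285 35.00050485134125 [-1.2116567  -0.43308371  2.71951688]
0.047872031561740025 34.999828934669495 [-0.32983967  0.04821289 -1.37061702] 8.4417
```

The yellow tin is gripped at a 48 mm gap and weighs about 0.14 kg. Next I'll carry it to the mat pocket.

Run:
```python
from k import *
p=np.array([.5127,.1976,0])
manip.servo_line(rest(.008,D+.05)+[0,0,.09],vel=.2)
manip.move_pose(p+[0,0,.19],tool(TF)); manip.servo_line(p+[0,0,.036+0.002],vel=.12)
print(manip.current_tool_pos(),manip.current_finger_gap(),manip.current_clock())
print(step([0,0,-.001],18,2.5)); manip.sleep(.2)
print(manip.current_force(),manip.current_clock())
cv2.imwrite("pics/sc3.png",viewer.get_image("side")[...,::-1])
```

```text
[0.51331699 0.19791374 0.03875458] 0.04802583341986001 11.8917
steps 15 df 7.2 tcp [0.5133 0.1977 0.0241]
True
[-1.11081501 -0.54500286  5.95156094] 15.9917
```

Run:
```python
from k import *
effector.open_jaws(); print(manip.current_finger_gap(),manip.current_force())
p=np.array(manip.current_tool_pos()); manip.servo_line(p+[0,0,.05],vel=.1); manip.servo_line(p+[0,0,.16],vel=.25)
manip.servo_line([.60,.20,.24],vel=.25); manip.sleep(.1)
c=viewer.get_calibration("wrist"); np.save("cE.npy",c,allow_pickle=True)
im=viewer.get_image("wrist")[...,::-1]; cv2.imwrite("pics/E.png",im)
s=viewer.get_image("scene")[...,::-1]
cr=cv2.resize(im[0:190,150:480],(792,456),interpolation=cv2.INTER_CUBIC); cv2.imwrite("pics/Ez.png",cr)
print(manip.current_clock())
```

```text
0.09181023309749853 [-0.14315054  0.15300195 -0.47381906]
18.9167
```

View pics/Ez.png

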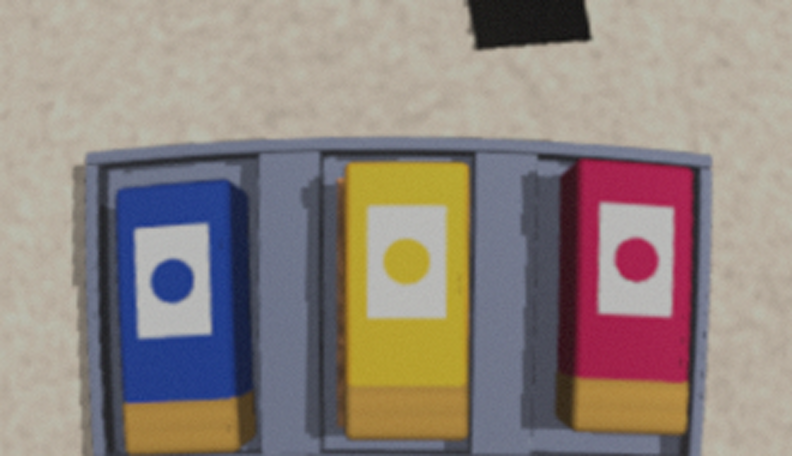

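The crop shows yellow flat in the middle pocket with corners (348,163)–(467,437), blue undisturbed, and magenta at (578,160)–(687,432). I'll locate the tins from this view, then grip magenta.

Run:
```python
from k import *
c=np.load("cE.npy",allow_pickle=True).item()
def loc(P,z):
    w=np.array([plane(c,(x/2.4+149.8,y/2.4-.2),z,True) for x,y in P]); m=w.mean(0); print(m, "yaw",np.arctan2(*((w[2]+w[3]-w[0]-w[1])[[1,0]])),"len",np.linalg.norm(w[2]+w[3]-w[0]-w[1])/2); return m
y=loc([(348,163),(468,163),(348,437),(467,437)],.05); m=loc([(578,160),(692,168),(575,430),(687,432)],.048)
loc([(117,188),(228,181),(126,455),(240,452)],.048)
ty=max(m[1]+.001,y[1]+.024+.065+.002); print("tool y",ty)
g=np.array([m[0],ty,0.004+D+.001])
if abs(ty-m[1])<.007:
    manip.move_pose(g+[0,0,.13],tool(TF)); manip.servo_line(g+[0,0,.045],vel=.15); manip.servo_line(g,vel=.06)
    print(manip.current_tool_pos(),manip.current_force())
    effector.close(f_grip=35); manip.sleep(.1); print(manip.current_finger_gap(),manip.current_force(),manip.current_tool_pos())
    manip.servo_line(g+[0,0,.04],vel=.08); manip.sleep(.1); print(manip.current_finger_gap(),manip.current_force(),manip.current_clock())
```

```text
[0.51254693 0.19803047 0.05      ] yaw 0.016766035471275864 len 0.10726297816054971
[0.50749442 0.28721044 0.048     ] yaw 0.02577904222483609 len 0.10736067470571678
[0.51950623 0.10669233 0.048     ] yaw 0.031116719070464073 len 0.10840265977537084
tool y 0.28903047420626293
[0.50759361 0.28933336 0.02319342] [-0.22027608  1.15341923 -0.02864512]
0.04775285443560664 [-0.5749726  -1.05319956  0.71864427] [0.50751018 0.2888548  0.02300388]
0.04737202403000282 [-0.37524454 -0.44390221 -2.08641003] 22.8083
```

Run:
```python
from k import *
p=np.array(manip.current_tool_pos()); manip.servo_line(p+[0,0,.12],vel=.2)
a=rest(.004,.019+.08); manip.move_pose(a+[0,0,.03],tool(RF))
manip.servo_line(rest(.004,.019+.010),vel=.12); manip.sleep(.2)
loc=lambda: RF.inv().apply(np.array(manip.current_tool_pos())-R0)
print(loc(),manip.current_force(),manip.current_finger_gap(),manip.current_clock())
n=RF.apply([0,0,1]); x=RF.apply([1,0,0])
step(-.001*n,14,3); print("contact",loc(),manip.current_clock())
manip.servo_line(np.array(manip.current_tool_pos())+.0008*n,vel=.03)
step(-.001*x,8,3); print("lip",loc(),manip.current_force(),manip.current_clock())
cv2.imwrite("pics/P.png",cv2.resize(viewer.get_image("side")[200:390,300:500,::-1],(600,570),interpolation=cv2.INTER_CUBIC))
```

```text
[ 0.00436934 -0.0004353   0.02946023] [ 0.29548607  0.83679548 -0.9064977 ] 0.04787511047054436 26.4083
steps 11 df 15.2 tcp [ 0.5366 -0.1675  0.1045]
contact [ 0.00418156 -0.0004443   0.01884369] 29.3083
steps 6 df 4.9 tcp [ 0.5319 -0.1679  0.1036]
lip [-0.00054061 -0.00048507  0.01975684] [ 4.23744809 -0.37215345 -0.13941118] 31.2083
```

View pics/P.png

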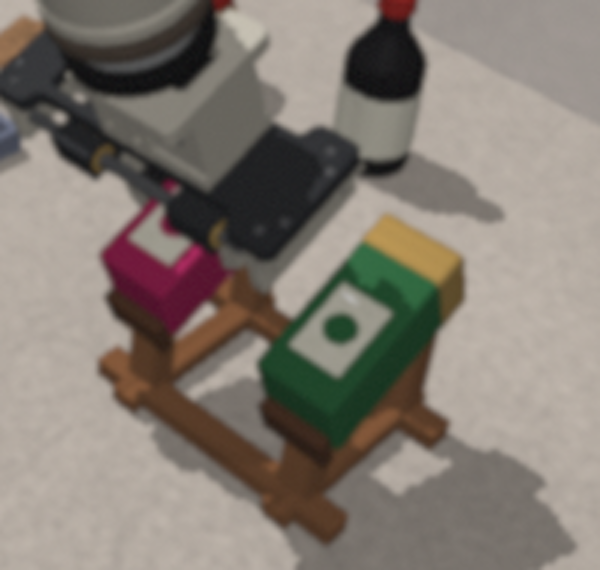

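The contacts match the model: face at 18.8 mm and lip at -0.5 mm. The side view shows magenta's foot at the dark lip. I'll seat it, release and check.

Run:
```python
from k import *
n=RF.apply([0,0,1])
step(-.0005*n,4,2); effector.open_jaws()
p=np.array(manip.current_tool_pos()); manip.servo_line(p+.08*n,vel=.12)
manip.servo_line(p+.08*n+[0,0,.1],vel=.25)
manip.move_pose([.62,-.03,.30],tool(frame(0))); manip.sleep(.3)
ct=proj(viewer.get_calibration("wrist"),rest(0,.044),True); print(ct,manip.current_force(),manip.current_clock())
w=viewer.get_image("wrist")[...,::-1]; s=viewer.get_image("side")[...,::-1]
np.save("cF.npy",viewer.get_calibration("wrist"),allow_pickle=True)
c0=max(int(ct[0])-75,0); print(c0)
a=cv2.resize(w[0:200,c0:c0+150],(450,600),interpolation=cv2.INTER_CUBIC); b=cv2.resize(s[180:380,320:437],(350,600),interpolation=cv2.INTER_CUBIC)
cv2.imwrite("pics/F.png",np.hstack([a,b]))
```

```text
steps 2 df 3.9 tcp [ 0.5322 -0.1678  0.1028]
[171.6870761 118.2380542] [-0.28606511 -0.06816709 -0.15697499] 35.8333
96
```

View pics/F.png

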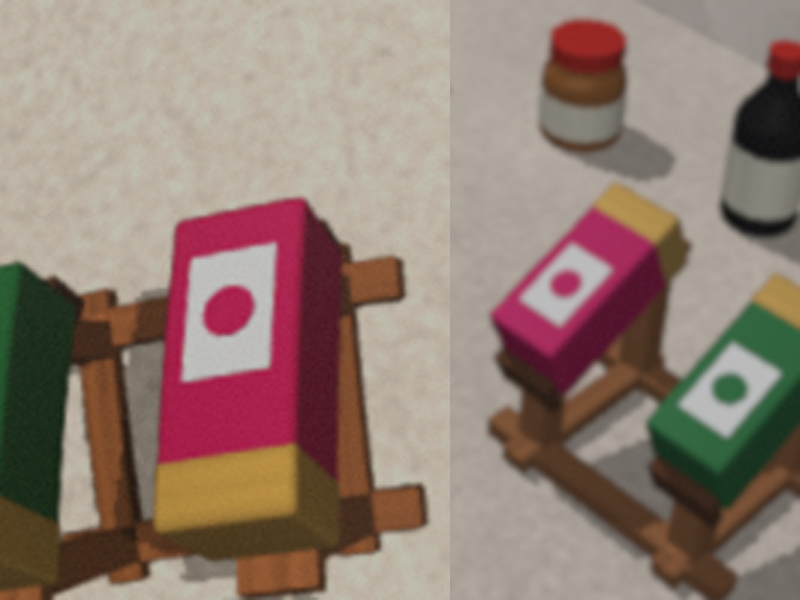

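The final picture shows magenta straight on the slat, lid up the slope and foot at the lip. Its top centre is at crop (231,353) against a predicted (227,355), about 1–2 mm off. The green tin, jar and sauce bottle look undisturbed.

```bash
python3 -c "
from bench import manip
print(manip.hand_in(),manip.current_clock())"
```

```text
the job is handed in; nothing more can be done
the job is handed in; nothing more can be done
```

The job is handed in at about 36 s of the 58 s: the yellow tin lies flat on the cork-mat pocket, and the magenta tin lies on the vacated rest with its lid up the slope and its foot against the lip. In my last camera checks the other items looked undisturbed; the judge's verdict was not shown.

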